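Clear the magnifier and set out the dapping cube

ROBOT

A 6-joint arm with a two-finger parallel gripper is mounted at the origin on the work surface. World frame = base frame: x ahead of the robot, y to its left, z up, the work surface at z = 0. Lengths are in m, angles in degrees, forces in N, time in s.
With the tool pointing down it reaches from about 0.4 to 0.825 m from the base axis. Payload 7 kg.
Tool frame: the origin (TCP) lies midway between the tips of the shut fingers; the grasp point (between the pads) lies 19 mm behind it; z points along the fingers, y is the line along which they close (so a half turn about z gives the same grasp; the last joint's range is limited). The gripper opens to 88 mm and grips with 3 to 60 N. Pads are 19 mm wide; open, the fingers measure 130 mm over their backs; the gripper's body (78 mm by 193 mm) begins 47 mm behind the grasp point.
Start: joints at [-55.571, 20.546, 0.682, 0, -70.136, -16.507], TCP at [0.208, -0.642, 0.227] pointing down, gripper open.
Joint ranges: [-176.03, 176.03], [-82.01, 121.73], [-58.28, 71.71], [-173.87, 95.51], [-174.79, -0.11], [-173.66, 173.66]. Speed limits (degrees/s): [136.94, 136.94, 172.46, 180, 180, 180].

INTERFACE

Orientations are given as [roll, pitch, yaw] about the fixed x, y, z axes, in that order (R = Rz(yaw) Ry(pitch) Rx(roll)).
In Python, from plant import r gives the robot as it stands. The module is installed in compiled form; this text tells all that it offers.
- The arm moves only by the tool play_rows, never from a script. Its argument "rows" is a list of rows, each an object with "slide": the shift along the tool's x, y, z as a fraction of full scale, a list of three; "delta_rot": the turn, a rotation vector about the tool's x, y, z as a fraction of full scale, a list of three; "fingers": the opening, from -1 (shut) to 1 (fully open). In form: [{"slide": [x, y, z], "delta_rot": [rx, ry, rz], "fingers": fingers}, ...]. A call has 1 to 8 rows; each row shifts and turns the commanded pose from where the row before left it, along the tool's axes as they then stand; what a row does not reach is not made up. Full scale, the value 1, is 0.15 m for a shift and 0.08 rad for a turn. A row lasts 1/8 s, in which the tool goes at most 62.5 mm and 10.7 degrees, less where a joint would pass 70% of its speed; a pose out of reach is approached as far as the arm can. A call with a number of a shift or a turn outside -1 to 1 is refused whole. A call with a gripper value outside its range is refused whole. The fingers move at their own pace and stop on an object; "squeeze" is the grip in N (left out, the last holds). Time passes only in rows, so rows that do not move let the fingers close. It gives the time, the measured TCP pose, the force, the opening and the grip force at its end, in the units of the state.
- r.get_state(): the state, without advancing time (a new reading comes with each control period).
- r.capture(name): name is "side" or "top"; returns a dict with "image" (480x640x3 uint8, blue, green, red), "fx", "fy", "cx", "cy" (pixels), "distortion" ([k1, k2, p1, p2, k3] as OpenCV has them; the pictures are not rectified), "R" (3x3) and "t" (3): a world point X has camera coordinates R X + t. Camera axes: x right, y down, z forward; pixel columns grow to the right and rows downward; lengths in m; the calibration is good to about 2 mm. A picture is of the moment at which its call begins. There is no depth.
- r.close_job(): hands the job in; it is judged then, once.
The state is a dict: "time_s": time; "joints": joint angles; "qd": joint speeds; "joint_torque": joint torques, N m; "tcp_pos": TCP position; "eef_rot": TCP orientation; "contact_force": force on the tool from outside, world axes, zero at the start; "moment": the same for the moment, N m; "gripper_width": finger opening in m; "gripper_force": force on a finger pad.
Only numpy, scipy, OpenCV 4.12 (cv2) and the standard library are available. Lean on these libraries where they do the work, as an engineer would, in place of code of your own. Each camera call takes 0.05 s, during which the arm holds its last target. There are 200 camera calls.

TASK

First swing the bench magnifier out of the way: pull up the spring pin by its knob, swing the lens arm round to its other station and let the pin drop fully home there. Then set the steel dapping cube on the bench, big cup still up, exactly midway between the steel bench block and the punch stand, in line with both and square to the bench block. Put the cube down without dropping it, and leave the other things on the bench where they are.

Things in the scene. Friction and masses are not known exactly. Their poses are not given: they have to be found in the camera images.
- magnifier: Fixed swing-arm bench magnifier: round dark base (diameter 110), 32 mm post and a round bare aluminium index head (diameter 176, z 90 to 100 mm, with a raised arc and two end blocks on it up to 110 mm). Origin on the bench on the post's axis, which is the swing axis of the lens arm; z up. The arm points along the body's -x at its first station.
- lens_arm (a joint): Swing of the lens arm about the magnifier's vertical axis, rad, counterclockwise from above. The pin holds it at two stations only: 0 (start: the lens is over the gap between block and stand) and 1.40 (aside, towards -y); an end stop 0.03 beyond each. Flat dark bar, z 113 to 121 mm, 26 wide. With the pin up it swings easily (0.05 N m) and stays where left.
- index_pin (a joint): Lift of the sprung index pin, m: 0 fully home in a station, 0.016 the upper stop. It must be up 0.010 to clear the raised arc between stations; 0.013 to 0.014 is a good lift. The spring pulls it down with 2 N at home, 6 N at the top. Between stations it rides on the arc at 0.009; it drops home only within about 0.02 rad of a station.
- pin_knob (a point): Middle of the pin's knob: an upright brass cylinder, diameter 24, height 26 mm, on the lens arm 75 mm from the swing axis; this point is its centre, 140 mm above the bench when home. Nothing stands higher near it; the arm's top is 19 mm below this point. Moves up and round with the pin and arm.
- lens (a point): Centre of the round glass lens in its black ring (outer diameter 92, z 111 to 123 mm), at the end of the lens arm, 190 mm from the swing axis.
- dapping_cube: Steel dapping cube, 45 x 45 x 45 mm, about 0.6 kg, loose, with one big round cup (30 mm wide, 10 deep) in its top and small dimples on its four sides. Origin at the centre of its underside, z up, x and y square to its sides. It starts either left or right on the bench.
- bench_block: Fixed square steel bench block on a black rubber base, 80 x 80 mm, 40 high. Origin at the centre of its underside, x and y square to its sides, z up. The punch stand always stands 240 mm from it, centre to centre, along its own -y; the two are the same width (80) along that line.
- punch_stand: Fixed black block, 110 (x) by 80 (y) by 36 mm high with eight upright ball-headed steel punches, 77 mm high at most. Origin at the centre of its underside. Its yaw may differ from the bench block's by up to 0.1 rad.
- tin: Bystander: plain round closed tin, diameter 60, height 42 mm; origin at the centre of its underside.
- hammer: Bystander: hammer lying on the bench, about 0.3 m long at most; origin near the middle of its length, handle to its -x.
- flat_file: Bystander: short flat file with a wooden handle, 150 mm long along its x, 18 high at most; origin at the joint of handle and blade.
- steel_bar: Bystander: steel bar 70 x 20 x 14 mm, lying.
- bangle: Bystander: copper ring lying flat, diameter 68, 12 high.
- jar: Bystander: amber glass jar with a steel lid, diameter 50, 70 high.
- dish: Bystander: small white bowl, diameter 70, 25 high.
Not all that is in view belongs to the job. Leave any purple look-alike of the dapping_cube alone. Leave any red look-alike of the bench_block alone.

How it is judged:
By the outcome, as a careful person would: the job done as asked, in the order asked, and still so for the second after the job is handed in, with the robot touching nothing.
It also fails if it takes over 64 s, if anything falls off the work surface, if the arm or the gripper's body presses on something with over 40 N, if the wrist force passes 120 N, or if a joint passes its speed limit or range.

## Working session

There is one attempt and no reset: what is moved stays moved. The work goes in short steps, Python scripts to look and compute and a tool call to move; the robot and the scene stay as the last step left them, time stands still between calls to the robot, and variables do not carry over. Pictures are saved under pics/ and viewed, at most 10 in all, crops included, and the job is handed in when it is done.

Besides the shell and the picture viewer there is one more tool, called after "Request:" as name(argument=value, ...) on one line, values as JSON. play_rows: Moves the arm, as the interface text tells. Shift numbers are shares of 0.15 m and turn numbers shares of 0.08 rad, none past 1 either way. Its arguments: {"type":"object","properties":{"rows":{"type":"array"},"squeeze":{"type":"number"}},"required":["rows"]}

```bash
mkdir -p pics; cat > h.py <<'E'
import numpy as np, cv2, pickle
from plant import r
def cap(n,f):
    c=r.capture(n); cv2.imwrite('pics/'+f+'.png',c['image']); pickle.dump(c,open(f+'.pkl','wb')); return c
def load(f): return pickle.load(open(f+'.pkl','rb'))
def K(c): return np.array([[c['fx'],0,c['cx']],[0,c['fy'],c['cy']],[0,0,1.]])
def ray(c,px,z):
    p=cv2.undistortPoints(np.array(px,float).reshape(-1,1,2),K(c),np.array(c['distortion'],float)).reshape(-1,2)
    R=np.array(c['R']);t=np.array(c['t']).ravel()
    d=np.c_[p,np.ones(len(p))]@R; o=-R.T@t
    return o+d*((z-o[2])/d[:,2])[:,None]
def proj(c,X):
    return cv2.projectPoints(np.array(X,float).reshape(-1,1,3),cv2.Rodrigues(np.array(c['R']))[0],np.array(c['t'],float),K(c),np.array(c['distortion'],float))[0].reshape(-1,2)
E
python3 - <<'E'
from h import *
print(r.get_state())
for n in('top','side'):
    c=cap(n,n+'0'); print(c['fx'],-np.array(c['R']).T@np.array(c['t']).ravel(),np.round(c['R'],3).tolist())
E
```

```text
{'time_s': 0.0, 'joints': array([-5.55679103e+01,  2.05904431e+01,  6.34939005e-01, -2.03324166e-02,
       -7.01345235e+01, -1.65063506e+01]), 'qd': array([ 0.00400188, -0.06440646, -0.07235198,  0.02706637,  0.01666146,
       -0.0006321 ]), 'joint_torque': array([-1.29392192e-03, -5.82725573e+01,  2.93055707e+01,  6.99680507e+00,
        7.12796827e-03, -9.40807922e-05]), 'tcp_pos': array([ 0.20758301, -0.64179168,  0.22564205]), 'eef_rot': array([ 1.79908251e+02, -7.25512628e-03, -1.62081179e+02]), 'contact_force': array([ 0.42359169, -0.20346735, -0.00669712]), 'moment': array([ 0.02219484, -0.00791872, -0.03719765]), 'gripper_force': 0.0, 'gripper_width': 0.0879852166128559}
450.534015808093 [ 0.31199423 -0.03197443  1.08933048] [[0.128, -0.992, 0.004], [-0.964, -0.126, -0.235], [0.233, 0.026, -0.972]]
514.5054276542334 [-0.0075997   0.74117233  0.6349162 ] [[-0.806, -0.591, 0.022], [-0.306, 0.384, -0.871], [0.506, -0.709, -0.491]]
```

View pics/top0.png

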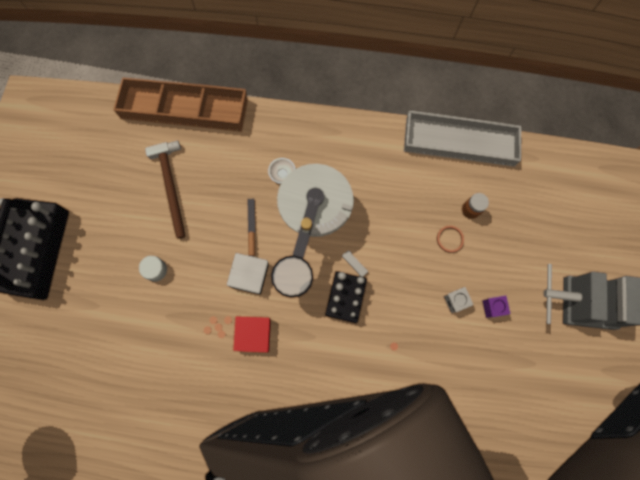

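View pics/side0.png

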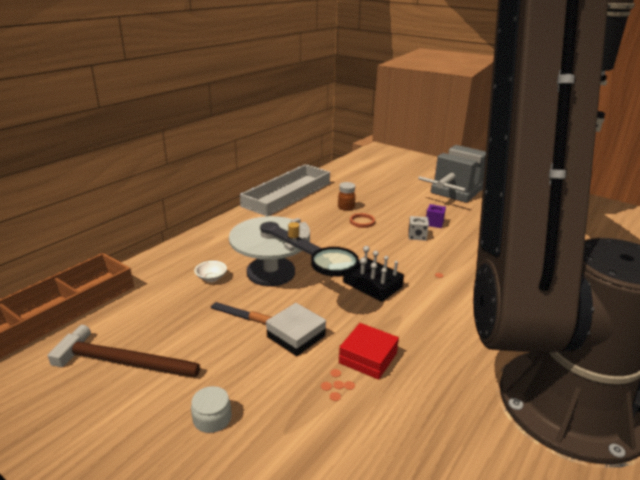

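Candidates in the top view: cube is steel grey at (460,300), purple look-alike at (497,307). Block is grey at (248,273), red look-alike at (252,334). The stand is at (347,297), with a large black rack at (30,248) that isn't it. Knob is at (306,223), lens at (292,276). I choose the grey cube and the grey block.

```bash
cat > meas.py <<'E'
from h import *
def comp(mask,seed):
    n,l,s,cen=cv2.connectedComponentsWithStats(mask.astype(np.uint8))
    ys,xs=np.nonzero(mask); i=np.argmin((xs-seed[0])**2+(ys-seed[1])**2)
    return (l==l[ys[i],xs[i]]).astype(np.uint8)
def rect(c,m,z):
    cnt=max(cv2.findContours(m,0,1)[0],key=cv2.contourArea).reshape(-1,2)
    w=ray(c,cnt,z)[:,:2]
    (cx,cy),(a,b),ang=cv2.minAreaRect((w*1000).astype(np.float32))
    return np.round([cx,cy,a,b,ang],1)
E
python3 - <<'E'
from meas import *
c=load('top0'); im=c['image']; h=cv2.cvtColor(im,cv2.COLOR_BGR2HSV)
for nm,seed,z in(('block',(248,273),.04),('cube',(460,300),.045)):
    for lo in (130,150):
        m=comp((h[...,1]<50)&(h[...,2]>lo),seed); print(nm,lo,m.sum(),rect(c,m,z))
m=comp(h[...,2]<75,(335,300)); print('stand',m.sum(),rect(c,m,.036))
m=comp((h[...,1]>110)&(h[...,2]>90)&(np.hypot(*(np.indices(h.shape[:2])-np.array([223,306])[:,None,None]))<12),(306,223))
M=cv2.moments(m); p=(M['m10']/M['m00'],M['m01']/M['m00']); print('knob',m.sum(),p,ray(c,[p],.153),ray(c,[p],.145))
m=comp((h[...,2]<75),(275,280)); 
print('lens',ray(c,[(292,276)],.117),'post',ray(c,[(316,197)],.121))
s=load('side0'); print('side knob',ray(s,[(294,229)],.14))
a=cv2.resize(im[170:345,225:385],None,fx=3.4,fy=3.4,interpolation=cv2.INTER_CUBIC)
b=cv2.resize(im[270:340,430:520],None,fx=2.6,fy=2.6,interpolation=cv2.INTER_CUBIC)
o=np.zeros((a.shape[0],a.shape[1]+b.shape[1],3),np.uint8); o[:,:a.shape[1]]=a; o[:b.shape[0],a.shape[1]:]=b
cc=cv2.resize(s['image'][205:300,225:350],(b.shape[1],200)); o[300:500,a.shape[1]:]=cc
cv2.imwrite('pics/crop0.png',o)
E
```

```text
block 130 1108 [463.2 146.   78.8  80.6  83.9]
block 150 1074 [463.3 146.3  77.8  78.3  84.5]
cube 130 335 [ 463.5 -358.4   44.1   43.7   29.4]
cube 150 262 [ 464.2 -358.8   43.2   42.3   29.1]
stand 1291 [437.1 -92.1  79.6 110.3  83.8]
knob 97 (306.25773195876286, 223.5257731958763) [[0.56871486 0.01702501 0.153     ]] [[0.57090828 0.01744366 0.145     ]]
lens [[0.4570328  0.03397064 0.117     ]] post [[0.64212293 0.00512248 0.121     ]]
side knob [[0.57147791 0.01785246 0.14      ]]
```

View pics/crop0.png

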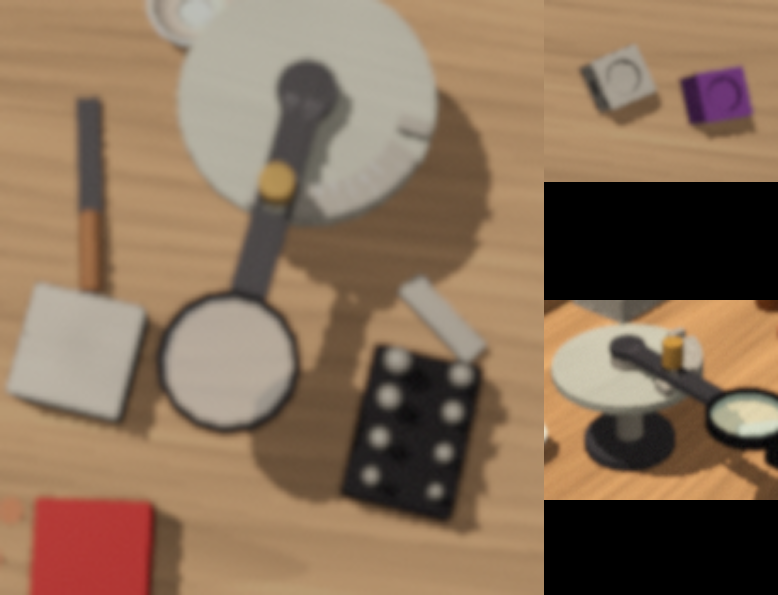

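Choice confirmed: the grey cube with cup up at world (0.464,-0.358), the grey block at (0.463,0.146), and the brass knob at (0.570,0.017). The swing axis is about (0.644,0.006), and the cube target about (0.450,0.027) at yaw -6°. Moving over the knob now.

Request:
play_rows(rows=[{"slide":[-0.28,0.265,0],"delta_rot":[0,0,0],"fingers":1},{"slide":[-0.28,0.265,0],"delta_rot":[0,0,0],"fingers":1},{"slide":[-0.28,0.265,0],"delta_rot":[0,0,0],"fingers":1},{"slide":[-0.28,0.265,0],"delta_rot":[0,0,0],"fingers":1},{"slide":[-0.28,0.265,0],"delta_rot":[0,0,0],"fingers":1},{"slide":[-0.28,0.265,0],"delta_rot":[0,0,0],"fingers":1},{"slide":[-0.28,0.265,0],"delta_rot":[0,0,0],"fingers":1},{"slide":[-0.28,0.265,0],"delta_rot":[0,0,0],"fingers":1}])

```text
time_s: 1.1
tcp_pos: [0.43, -0.2344, 0.2265]
eef_rot: [180.0, 0.0, -162.1]
contact_force: [2.2, 0.1, 1.0]
gripper_width: 0.0877
gripper_force: 0.0
```

Request:
play_rows(rows=[{"slide":[-0.28,0.265,0],"delta_rot":[0,0,0],"fingers":1},{"slide":[-0.28,0.265,0],"delta_rot":[0,0,0],"fingers":1},{"slide":[-0.28,0.265,0],"delta_rot":[0,0,0],"fingers":1},{"slide":[-0.28,0.265,0],"delta_rot":[0,0,0],"fingers":1},{"slide":[-0.28,0.265,0],"delta_rot":[0,0,0],"fingers":1},{"slide":[0,0,0],"delta_rot":[0,0,0.96],"fingers":1},{"slide":[0,0,0],"delta_rot":[0,0,0.96],"fingers":1},{"slide":[0,0,0],"delta_rot":[0,0,0.96],"fingers":1}])

```text
time_s: 2.1
tcp_pos: [0.5679, 0.0177, 0.226]
eef_rot: [-180.0, -0.1, -175.4]
contact_force: [-0.6, 0.3, 0.0]
gripper_width: 0.0877
gripper_force: 0.0
```

Request:
play_rows(rows=[{"slide":[0,0,0],"delta_rot":[0,0,0.96],"fingers":0.3},{"slide":[0,0,0],"delta_rot":[0,0,0.96],"fingers":0.3},{"slide":[0,0,0],"delta_rot":[0,0,0.96],"fingers":0.3},{"slide":[0,0,0],"delta_rot":[0,0,0],"fingers":0.3}])

```text
time_s: 2.6
tcp_pos: [0.5679, 0.0174, 0.2262]
eef_rot: [-180.0, -0.0, 171.5]
contact_force: [0.3, 0.3, 1.2]
gripper_width: 0.0584
gripper_force: 0.0
```

Request:
play_rows(rows=[{"slide":[-0.013,0,0.3],"delta_rot":[0,0,0],"fingers":0.3},{"slide":[0,0,0.2],"delta_rot":[0,0,0],"fingers":0.3},{"slide":[0,0,0.15],"delta_rot":[0,0,0],"fingers":0.3},{"slide":[0,0,0],"delta_rot":[0,0,0],"fingers":0.3}], squeeze=25)

```text
time_s: 3.1
tcp_pos: [0.5688, 0.0168, 0.1273]
eef_rot: [-179.9, -0.2, 171.6]
contact_force: [0.2, 0.2, -0.3]
gripper_width: 0.057
gripper_force: 0.0
```

```bash
python3 - <<'E'
from h import *
c=cap('side','s1'); cv2.imwrite('pics/s1c.png',cv2.resize(c['image'][150:310,200:400],(750,600)))
s=r.get_state();print(s['tcp_pos'],s['contact_force'])
E
```

```text
[0.56985039 0.01696984 0.12877403] [ 0.60557894 -0.08934577 -1.09656627]
```

View pics/s1c.png

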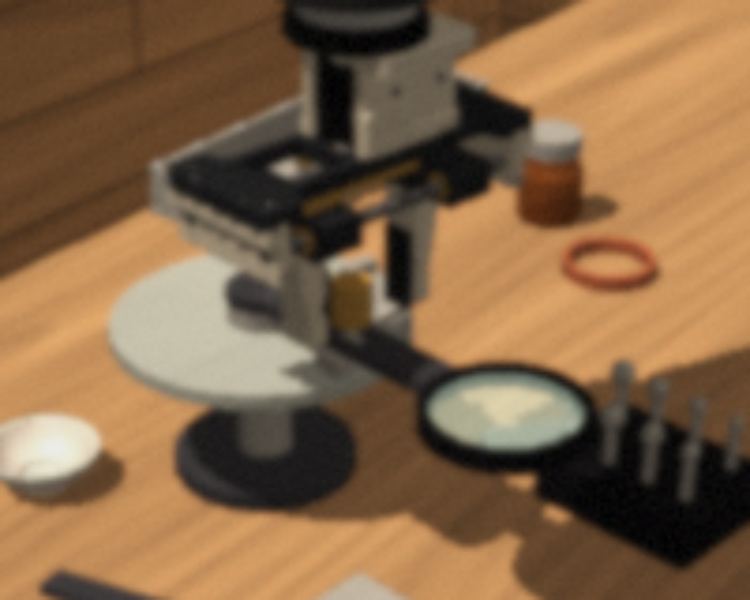

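The crop shows the knob (350,300) between the open fingers, with nothing touching. Closing.

Request:
play_rows(rows=[{"slide":[0,0,0],"delta_rot":[0,0,0],"fingers":-1},{"slide":[0,0,0],"delta_rot":[0,0,0],"fingers":-1},{"slide":[0,0,0],"delta_rot":[0,0,0],"fingers":-1},{"slide":[0,0,0],"delta_rot":[0,0,0],"fingers":-1},{"slide":[0,0,0],"delta_rot":[0,0,0],"fingers":-1}], squeeze=30)

```text
time_s: 3.78
tcp_pos: [0.5705, 0.0184, 0.1296]
eef_rot: [179.9, 0.1, 171.5]
contact_force: [-1.7, 6.1, 2.1]
gripper_width: 0.0234
gripper_force: 30.0
```

Request:
play_rows(rows=[{"slide":[0,0,-0.045],"delta_rot":[0,0,0],"fingers":-1},{"slide":[0,0,-0.045],"delta_rot":[0,0,0],"fingers":-1},{"slide":[0,0,0],"delta_rot":[0,0,0],"fingers":-1},{"slide":[0,0,0],"delta_rot":[0,0,0],"fingers":-1}])

```text
time_s: 4.28
tcp_pos: [0.5703, 0.0174, 0.1423]
eef_rot: [180.0, 0.0, 171.5]
contact_force: [2.0, 3.8, -5.2]
gripper_width: 0.023
gripper_force: 30.0
```

Request:
play_rows(rows=[{"slide":[-0.001,-0.029,0],"delta_rot":[0,0,-0.73],"fingers":-1},{"slide":[-0.001,-0.029,0],"delta_rot":[0,0,-0.73],"fingers":-1},{"slide":[-0.001,-0.029,0],"delta_rot":[0,0,-0.73],"fingers":-1},{"slide":[-0.001,-0.029,0],"delta_rot":[0,0,-0.73],"fingers":-1},{"slide":[0,0,0],"delta_rot":[0,0,0],"fingers":-1}])

```text
time_s: 4.9
tcp_pos: [0.5702, -0.0003, 0.1424]
eef_rot: [180.0, 0.0, -175.1]
contact_force: [4.7, 3.6, -5.4]
gripper_width: 0.0235
gripper_force: 30.0
```

Request:
play_rows(rows=[{"slide":[-0.001,-0.029,0],"delta_rot":[0,0,-0.73],"fingers":-1},{"slide":[-0.001,-0.029,0],"delta_rot":[0,0,-0.73],"fingers":-1},{"slide":[-0.001,-0.029,0],"delta_rot":[0,0,-0.73],"fingers":-1},{"slide":[-0.001,-0.029,0],"delta_rot":[0,0,-0.73],"fingers":-1},{"slide":[-0.001,-0.029,0],"delta_rot":[0,0,-0.73],"fingers":-1},{"slide":[-0.001,-0.029,0],"delta_rot":[0,0,-0.73],"fingers":-1},{"slide":[-0.001,-0.029,0],"delta_rot":[0,0,-0.73],"fingers":-1},{"slide":[-0.001,-0.029,0],"delta_rot":[0,0,-0.73],"fingers":-1}])

```text
time_s: 5.9
tcp_pos: [0.5815, -0.0325, 0.1426]
eef_rot: [-180.0, 0.1, -148.3]
contact_force: [5.5, 4.7, -6.3]
gripper_width: 0.0232
gripper_force: 30.0
```

Request:
play_rows(rows=[{"slide":[-0.001,-0.029,0],"delta_rot":[0,0,-0.73],"fingers":-1},{"slide":[-0.001,-0.029,0],"delta_rot":[0,0,-0.73],"fingers":-1},{"slide":[-0.001,-0.029,0],"delta_rot":[0,0,-0.73],"fingers":-1},{"slide":[-0.001,-0.029,0],"delta_rot":[0,0,-0.73],"fingers":-1},{"slide":[-0.001,-0.029,0],"delta_rot":[0,0,-0.73],"fingers":-1},{"slide":[-0.001,-0.029,0],"delta_rot":[0,0,-0.73],"fingers":-1},{"slide":[-0.001,-0.029,0],"delta_rot":[0,0,-0.73],"fingers":-1},{"slide":[-0.001,-0.029,0],"delta_rot":[0,0,-0.73],"fingers":-1}])

```text
time_s: 6.9
tcp_pos: [0.606, -0.0566, 0.1424]
eef_rot: [-180.0, 0.1, -121.6]
contact_force: [5.6, 4.3, -5.8]
gripper_width: 0.023
gripper_force: 30.0
```

Request:
play_rows(rows=[{"slide":[-0.001,-0.029,0],"delta_rot":[0,0,-0.73],"fingers":-1},{"slide":[-0.001,-0.029,0],"delta_rot":[0,0,-0.73],"fingers":-1},{"slide":[-0.001,-0.029,0],"delta_rot":[0,0,-0.73],"fingers":-1},{"slide":[-0.001,-0.029,0],"delta_rot":[0,0,-0.73],"fingers":-1},{"slide":[0,0,0],"delta_rot":[0,0,0],"fingers":-1},{"slide":[0,0,0],"delta_rot":[0,0,0],"fingers":-1}])

```text
time_s: 7.65
tcp_pos: [0.6217, -0.0639, 0.1423]
eef_rot: [-180.0, 0.1, -108.3]
contact_force: [4.5, 3.8, -6.0]
gripper_width: 0.023
gripper_force: 30.0
```

```bash
python3 - <<'E'
from h import *
s=r.get_state();print(s['tcp_pos'],s['eef_rot'],s['contact_force'],s['moment'])
c=cap('top','t1'); cap('side','s2'); cv2.imwrite('pics/t1c.png',cv2.resize(c['image'][130:340,220:420],(571,600)))
E
```

```text
[ 0.6216972  -0.06388148  0.14226956] [-1.79956062e+02  5.75269191e-02 -1.08285749e+02] [ 4.51041121  3.76441215 -6.00545014] [ 1.4553093  -1.8546779  -0.20118642]
```

View pics/t1c.png

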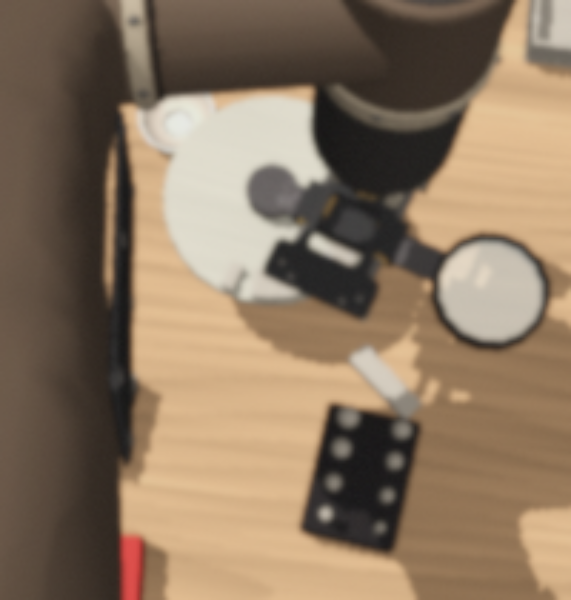

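The arm has swung; the lens is at crop (491,290), image about (392,231). Measuring the swing angle.

```bash
cat > lens.py <<'E'
from h import *
def lens(c,p):
    # bright glass region inside black ring
    g=cv2.cvtColor(c['image'],cv2.COLOR_BGR2GRAY)
    m=((g<85)&(np.hypot(*(np.indices(g.shape)-np.array([p[1],p[0]])[:,None,None]))<26)).astype(np.uint8)
    cs,h=cv2.findContours(m,cv2.RETR_CCOMP,1); k=[x for x,y in zip(cs,h[0]) if y[3]>=0]
    e=cv2.fitEllipse(max(k,key=cv2.contourArea)); return e[0],e[1],ray(c,[e[0]],.117)[0]
E
python3 - <<'E'
from lens import *
a=lens(load('top0'),(292,276)); b=lens(load('t1'),(392,231)); print(a,b)
A=a[2][:2];B=b[2][:2]
# axis from chord, swing 1.40 and r=.190
for C in (np.array([.644,.007]),np.array([.642,.006])):
    u,v=A-C,B-C; print(np.linalg.norm(u),np.linalg.norm(v),np.arctan2(u[0]*v[1]-u[1]*v[0],u@v))
d=np.linalg.norm(B-A); print('chord angle r=.19',2*np.arcsin(d/.38))
E
```

```text
Traceback (most recent call last):
  File "lens.py", line 7, in lens
    e=cv2.fitEllipse(max(k,key=cv2.contourArea)); return e[0],e[1],ray(c,[e[0]],.117)[0]
                     ~~~^^^^^^^^^^^^^^^^^^^^^^^
ValueError: max() iterable argument is empty
```

Request:
play_rows(rows=[{"slide":[0,0,0.02],"delta_rot":[0,0,0],"fingers":-1},{"slide":[0,0,0.01],"delta_rot":[0,0,0],"fingers":-1},{"slide":[0,0,0.01],"delta_rot":[0,0,0],"fingers":-1},{"slide":[0,0,0],"delta_rot":[0,0,0],"fingers":-1},{"slide":[0,0,0],"delta_rot":[0,0,0],"fingers":-1}])

```text
time_s: 8.38
tcp_pos: [0.6217, -0.0639, 0.1365]
eef_rot: [-179.9, 0.1, -108.3]
contact_force: [4.1, 4.2, -4.9]
gripper_width: 0.0231
gripper_force: 30.0
```

Request:
play_rows(rows=[{"slide":[0,0,0.015],"delta_rot":[0,0,0],"fingers":-1},{"slide":[0,0,0.015],"delta_rot":[0,0,0],"fingers":-1},{"slide":[0,0,0.01],"delta_rot":[0,0,0],"fingers":-1},{"slide":[0,0,0],"delta_rot":[0,0,0],"fingers":-1},{"slide":[0,0,0],"delta_rot":[0,0,0],"fingers":-1}])

```text
time_s: 9.0
tcp_pos: [0.6218, -0.0639, 0.1308]
eef_rot: [-179.9, 0.1, -108.3]
contact_force: [3.6, 4.7, -3.5]
gripper_width: 0.0234
gripper_force: 30.0
```

Force follows the spring down, so the pin is in the hole. Releasing lets the spring finish it, then I rise clear and look.

Request:
play_rows(rows=[{"slide":[0,0,0],"delta_rot":[0,0,0],"fingers":0.3},{"slide":[0,0,0],"delta_rot":[0,0,0],"fingers":0.3},{"slide":[0,0,0],"delta_rot":[0,0,0],"fingers":0.3},{"slide":[0,0,0],"delta_rot":[0,0,0],"fingers":0.3},{"slide":[0,0,-0.2],"delta_rot":[0,0,0],"fingers":0.3},{"slide":[0,0,-0.4],"delta_rot":[0,0,0],"fingers":0.3},{"slide":[0,0,-0.2],"delta_rot":[0,0,0],"fingers":0.3}])

```text
time_s: 9.88
tcp_pos: [0.622, -0.0646, 0.2542]
eef_rot: [-179.8, 0.1, -108.2]
contact_force: [0.6, 0.5, -1.0]
gripper_width: 0.057
gripper_force: 0.0
```

```bash
python3 - <<'E'
from h import *
c=cap('side','s3'); s=r.get_state(); print(s['tcp_pos'],s['contact_force'])
for n in('s3','side0'):
    c=load(n); h=cv2.cvtColor(c['image'],cv2.COLOR_BGR2HSV)
    print(n,proj(c,[[.621,-.065,.14],[.5705,.0175,.14]]).round(1).tolist())
c=load('s3');cv2.imwrite('pics/s3c.png',cv2.resize(c['image'][150:310,200:400],(750,600),interpolation=cv2.INTER_CUBIC))
E
```

```text
[ 0.62326262 -0.06476803  0.25768934] [ 0.96782403 -0.2532029   3.78599374]
s3 [[299.9, 208.5], [294.5, 229.1]]
side0 [[299.9, 208.5], [294.5, 229.1]]
```

View pics/s3c.png

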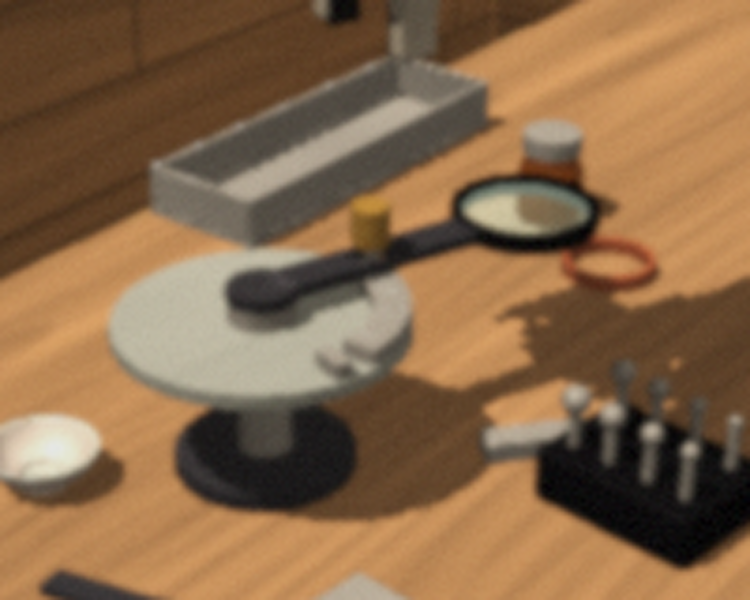

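The knob (crop (370,224), image (298.7,209.7)) matches its predicted home position of (299.9,208.5): pin home, arm aside. Now to the cube.

Request:
play_rows(rows=[{"slide":[0.365,0.065,0],"delta_rot":[0,0,0],"fingers":0.6},{"slide":[0.365,0.065,0],"delta_rot":[0,0,0],"fingers":0.6},{"slide":[0.365,0.065,0],"delta_rot":[0,0,0],"fingers":0.6},{"slide":[0.365,0.065,0],"delta_rot":[0,0,0],"fingers":0.6},{"slide":[0.365,0.065,0],"delta_rot":[0,0,0],"fingers":0.6},{"slide":[0.365,0.065,0],"delta_rot":[0,0,0],"fingers":0.6},{"slide":[0,0,0],"delta_rot":[0,0,-0.95],"fingers":0.6},{"slide":[0,0,0],"delta_rot":[0,0,-0.95],"fingers":0.6}])

```text
time_s: 10.92
tcp_pos: [0.462, -0.3591, 0.2503]
eef_rot: [180.0, 0.0, -99.4]
contact_force: [0.1, 0.3, 0.2]
gripper_width: 0.0701
gripper_force: 0.0
```

Request:
play_rows(rows=[{"slide":[0,0,0],"delta_rot":[0,0,-0.95],"fingers":0.6},{"slide":[0,0,0],"delta_rot":[0,0,-0.95],"fingers":0.6},{"slide":[0,0,0],"delta_rot":[0,0,-0.95],"fingers":0.6},{"slide":[0,0,0],"delta_rot":[0,0,-0.95],"fingers":0.6},{"slide":[0,0,0],"delta_rot":[0,0,-0.95],"fingers":0.6},{"slide":[0,0,0],"delta_rot":[0,0,-0.95],"fingers":0.6},{"slide":[0,0,0],"delta_rot":[0,0,-0.95],"fingers":0.6},{"slide":[0,0,0],"delta_rot":[0,0,-0.95],"fingers":0.6}])

```text
time_s: 11.92
tcp_pos: [0.4627, -0.3582, 0.2503]
eef_rot: [180.0, 0.0, -64.5]
contact_force: [0.0, -0.3, -0.0]
gripper_width: 0.0705
gripper_force: 0.0
```

Request:
play_rows(rows=[{"slide":[0,0,0],"delta_rot":[0,0,-0.9],"fingers":0.6},{"slide":[0,0,0],"delta_rot":[0,0,0],"fingers":0.6},{"slide":[0,0,0],"delta_rot":[0,0,0],"fingers":0.6}])

```text
time_s: 12.3
tcp_pos: [0.4628, -0.3582, 0.2505]
eef_rot: [180.0, 0.0, -60.6]
contact_force: [0.0, 0.2, -0.1]
gripper_width: 0.0698
gripper_force: 0.0
```

```bash
python3 - <<'E'
from meas import *
s=r.get_state(); print(s['tcp_pos'],s['eef_rot'],s['gripper_width'])
c=cap('side','s4'); h=cv2.cvtColor(c['image'],cv2.COLOR_BGR2HSV)
# side-view check of cube top and the steel block top
for n,seed,z in(('cube',proj(c,[[.464,-.3585,.045]])[0],.045),('block',proj(c,[[.463,.146,.04]])[0],.04)):
    for lo in (130,150):
        m=comp((h[...,1]<45)&(h[...,2]>lo),seed); print(n,seed,m.sum(),rect(c,m,z))
cv2.imwrite('pics/s4c.png',cv2.resize(c['image'][180:270,360:480],(640,480),interpolation=cv2.INTER_CUBIC))
E
```

```text
[ 0.46284668 -0.35824352  0.25046874] [ 1.79992205e+02  7.76948110e-03 -6.06010582e+01] 0.06978851141479883
cube [419.57832777 219.9307949 ] 74 [ 462.7 -354.3   42.7   46.1   32.2]
cube [419.57832777 219.9307949 ] 55 [ 463.3 -355.3   43.6   38.9   38.7]
block [296.62245129 319.3755905 ] 1046 [460.6 154.1  81.4  74.9  83.3]
block [296.62245129 319.3755905 ] 1018 [460.7 151.8  76.5  74.3  83.7]
```

View pics/s4c.png

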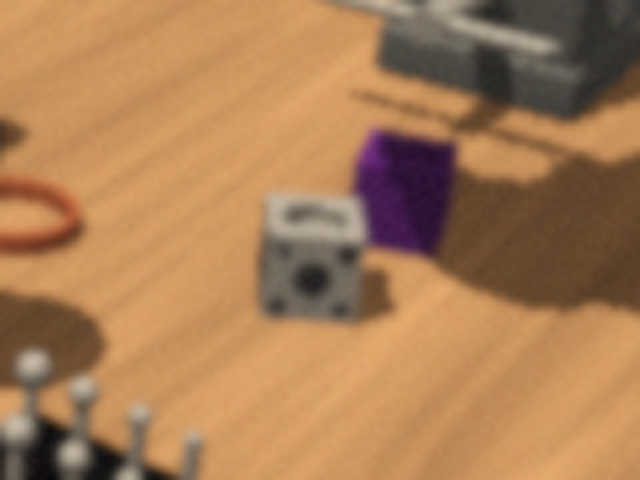

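Request:
play_rows(rows=[{"slide":[0,0,0.38],"delta_rot":[0,0,0],"fingers":0.6},{"slide":[0,0,0.38],"delta_rot":[0,0,0],"fingers":0.6},{"slide":[0,0,0.38],"delta_rot":[0,0,0],"fingers":0.6},{"slide":[0,0,0.25],"delta_rot":[0,0,0],"fingers":0.6},{"slide":[0,0,0.12],"delta_rot":[0,0,0],"fingers":0.6},{"slide":[0,0,0.05],"delta_rot":[0,0,0],"fingers":0.6},{"slide":[0,0,0],"delta_rot":[0,0,0],"fingers":0.6}])

```text
time_s: 13.22
tcp_pos: [0.4631, -0.3583, 0.0166]
eef_rot: [180.0, 0.0, -60.5]
contact_force: [0.1, -0.3, -0.6]
gripper_width: 0.0702
gripper_force: 0.0
```

Request:
play_rows(rows=[{"slide":[0,0,0],"delta_rot":[0,0,0],"fingers":-1},{"slide":[0,0,0],"delta_rot":[0,0,0],"fingers":-1},{"slide":[0,0,0],"delta_rot":[0,0,0],"fingers":-1},{"slide":[0,0,0],"delta_rot":[0,0,0],"fingers":-1},{"slide":[0,0,0],"delta_rot":[0,0,0],"fingers":-1}], squeeze=40)

```text
time_s: 13.85
tcp_pos: [0.4637, -0.3584, 0.0173]
eef_rot: [-179.9, -0.1, -60.5]
contact_force: [1.3, 3.3, 6.3]
gripper_width: 0.0448
gripper_force: 40.0
```

Request:
play_rows(rows=[{"slide":[0,0,-0.1],"delta_rot":[0,0,0],"fingers":-1},{"slide":[0,0,-0.3],"delta_rot":[0,0,0],"fingers":-1},{"slide":[0,0,-0.38],"delta_rot":[0,0,0],"fingers":-1},{"slide":[0,0,-0.3],"delta_rot":[0,0,0],"fingers":-1},{"slide":[0,0,-0.1],"delta_rot":[0,0,0],"fingers":-1},{"slide":[0,0,0],"delta_rot":[0,0,0.88],"fingers":-1},{"slide":[0,0,0],"delta_rot":[0,0,0.88],"fingers":-1},{"slide":[0,0,0],"delta_rot":[0,0,0.88],"fingers":-1}])

```text
time_s: 14.85
tcp_pos: [0.4615, -0.3574, 0.1915]
eef_rot: [179.8, 0.2, -72.8]
contact_force: [0.7, -0.2, -6.2]
gripper_width: 0.0448
gripper_force: 40.0
```

Request:
play_rows(rows=[{"slide":[0,0,0],"delta_rot":[0,0,0.88],"fingers":-1},{"slide":[0,0,0],"delta_rot":[0,0,0.88],"fingers":-1},{"slide":[0,0,0],"delta_rot":[0,0,0.88],"fingers":-1},{"slide":[0,0,0],"delta_rot":[0,0,0.9],"fingers":-1},{"slide":[0,0,0],"delta_rot":[0,0,0],"fingers":-1}])

```text
time_s: 15.48
tcp_pos: [0.4617, -0.3576, 0.1918]
eef_rot: [179.8, 0.1, -88.8]
contact_force: [-0.4, -0.5, -5.5]
gripper_width: 0.0449
gripper_force: 40.0
```

Request:
play_rows(rows=[{"slide":[0,0,0],"delta_rot":[0,0,0.8],"fingers":-1},{"slide":[0,0,0],"delta_rot":[0,0,0.8],"fingers":-1},{"slide":[-0.36,0.05,0],"delta_rot":[0,0,0],"fingers":-1},{"slide":[-0.36,0.05,0],"delta_rot":[0,0,0],"fingers":-1},{"slide":[-0.36,0.05,0],"delta_rot":[0,0,0],"fingers":-1},{"slide":[-0.36,0.05,0],"delta_rot":[0,0,0],"fingers":-1},{"slide":[-0.36,0.05,0],"delta_rot":[0,0,0],"fingers":-1},{"slide":[-0.36,0.05,0],"delta_rot":[0,0,0],"fingers":-1}])

```text
time_s: 16.48
tcp_pos: [0.452, -0.0297, 0.193]
eef_rot: [179.9, -0.0, -96.1]
contact_force: [1.2, 0.3, -6.2]
gripper_width: 0.0445
gripper_force: 40.0
```

Request:
play_rows(rows=[{"slide":[-0.26,0.03,0],"delta_rot":[0,0,0],"fingers":-1},{"slide":[-0.12,0.018,0],"delta_rot":[0,0,0],"fingers":-1},{"slide":[0,0,0],"delta_rot":[0,0,0],"fingers":-1},{"slide":[0,0,0],"delta_rot":[0,0,0],"fingers":-1}])

```text
time_s: 16.98
tcp_pos: [0.4515, 0.0257, 0.1931]
eef_rot: [179.9, -0.0, -96.1]
contact_force: [0.7, 0.2, -6.2]
gripper_width: 0.0448
gripper_force: 40.0
```

```bash
python3 - <<'E'
from meas import *
s=r.get_state(); print(s['tcp_pos'],s['eef_rot'])
t=cap('top','t5'); c=cap('side','s5')
a=c['image'][140:380,190:430]; b=t['image'][190:350,210:410]
cv2.imwrite('pics/p5.png',np.hstack([cv2.resize(a,(400,400)),cv2.resize(b,(400,400))]))
E
```

```text
[0.45146714 0.02568499 0.1931275 ] [ 1.79939942e+02 -2.97192259e-02 -9.61155389e+01]
```

View pics/p5.png

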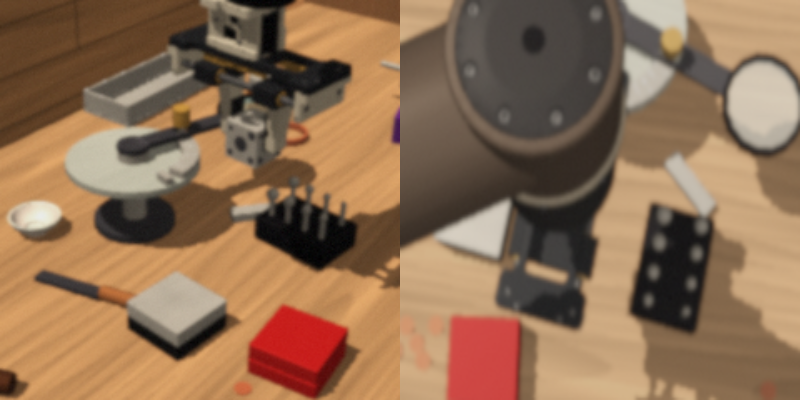

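Cube is held level over the gap and the lens arm is aside. Lowering.

Request:
play_rows(rows=[{"slide":[-0.008,0.008,0.36],"delta_rot":[0,0,0],"fingers":-1},{"slide":[0,0,0.36],"delta_rot":[0,0,0],"fingers":-1},{"slide":[0,0,0.25],"delta_rot":[0,0,0],"fingers":-1},{"slide":[0,0,0.1],"delta_rot":[0,0,0],"fingers":-1},{"slide":[0,0,0.05],"delta_rot":[0,0,0],"fingers":-1},{"slide":[0,0,0.02],"delta_rot":[0,0,0],"fingers":-1},{"slide":[0,0,0],"delta_rot":[0,0,0],"fingers":-1},{"slide":[0,0,0],"delta_rot":[0,0,0],"fingers":-1}])

```text
time_s: 18.08
tcp_pos: [0.4515, 0.0277, 0.0233]
eef_rot: [-179.9, 0.0, -96.2]
contact_force: [-0.8, 0.1, -6.0]
gripper_width: 0.0445
gripper_force: 40.0
```

Request:
play_rows(rows=[{"slide":[0,0.008,0.02],"delta_rot":[0,0,0],"fingers":-1},{"slide":[0,0,0.01],"delta_rot":[0,0,0],"fingers":-1},{"slide":[0,0,0.005],"delta_rot":[0,0,0],"fingers":-1},{"slide":[0,0,0],"delta_rot":[0,0,0],"fingers":-1},{"slide":[0,0,0],"delta_rot":[0,0,0],"fingers":-1}])

```text
time_s: 18.7
tcp_pos: [0.4498, 0.0276, 0.0173]
eef_rot: [-180.0, 0.0, -96.2]
contact_force: [-0.1, 0.7, -5.1]
gripper_width: 0.0447
gripper_force: 40.0
```

Request:
play_rows(rows=[{"slide":[0,0,0.005],"delta_rot":[0,0,0],"fingers":-1},{"slide":[0,0,0.003],"delta_rot":[0,0,0],"fingers":-1},{"slide":[0,0,0],"delta_rot":[0,0,0],"fingers":-1},{"slide":[0,0,0],"delta_rot":[0,0,0],"fingers":-1}])

```text
time_s: 19.2
tcp_pos: [0.4498, 0.0277, 0.0172]
eef_rot: [-180.0, 0.0, -96.1]
contact_force: [-7.9, 1.2, 15.8]
gripper_width: 0.0443
gripper_force: 40.0
```

Seated. I'll ease the push, open, and rise away toward -x for a clear view.

Request:
play_rows(rows=[{"slide":[0,0,-0.004],"delta_rot":[0,0,0],"fingers":-1},{"slide":[0,0,0],"delta_rot":[0,0,0],"fingers":0.6},{"slide":[0,0,0],"delta_rot":[0,0,0],"fingers":0.6},{"slide":[0,0,0],"delta_rot":[0,0,0],"fingers":0.6},{"slide":[0,0,0],"delta_rot":[0,0,0],"fingers":0.6},{"slide":[0,0,-0.2],"delta_rot":[0,0,0],"fingers":0.6},{"slide":[0,0,-0.38],"delta_rot":[0,0,0],"fingers":0.6},{"slide":[0,0,-0.38],"delta_rot":[0,0,0],"fingers":0.6}])

```text
time_s: 20.2
tcp_pos: [0.4493, 0.0274, 0.1622]
eef_rot: [180.0, -0.0, -96.2]
contact_force: [0.6, 0.8, -0.1]
gripper_width: 0.0701
gripper_force: 0.0
```

Request:
play_rows(rows=[{"slide":[0,0,-0.38],"delta_rot":[0,0,0],"fingers":0.6},{"slide":[0.38,0,0],"delta_rot":[0,0,0],"fingers":0.6},{"slide":[0.38,0,0],"delta_rot":[0,0,0],"fingers":0.6},{"slide":[0.38,0,0],"delta_rot":[0,0,0],"fingers":0.6},{"slide":[0.38,0,0],"delta_rot":[0,0,0],"fingers":0.6},{"slide":[0.38,0,0],"delta_rot":[0,0,0],"fingers":0.6},{"slide":[0.38,0,0],"delta_rot":[0,0,0],"fingers":0.6},{"slide":[0,0,0],"delta_rot":[0,0,0],"fingers":0.6}])

```text
time_s: 21.2
tcp_pos: [0.4118, -0.3156, 0.217]
eef_rot: [179.9, -0.0, -96.5]
contact_force: [0.1, 0.5, -0.7]
gripper_width: 0.07
gripper_force: 0.0
```

```bash
python3 - <<'E'
from meas import *
s=r.get_state(); print(s['time_s'],s['tcp_pos'],s['eef_rot'])
c=cap('top','t6'); cap('side','s6'); im=c['image']; h=cv2.cvtColor(im,cv2.COLOR_BGR2HSV)
for nm,w in(('block',[.463,.146,.04]),('cube',[.45,.027,.045])):
    for lo in (110,130,150):
        m=comp((h[...,1]<55)&(h[...,2]>lo),proj(c,[w])[0]); print(nm,lo,m.sum(),rect(c,m,w[2]))
for v in(60,75,85):
    m=comp(h[...,2]<v,(335,300)); print('stand',m.sum(),rect(c,m,.036))
cv2.imwrite('pics/p6.png',cv2.resize(im[180:340,210:410],(750,600),interpolation=cv2.INTER_CUBIC))
E
```

```text
21.2 [ 0.4118439  -0.31556934  0.21696121] [ 1.79916186e+02 -6.13289858e-03 -9.64562687e+01]
block 110 1184 [462.6 145.3  81.8  82.7  83.8]
block 130 1168 [462.7 145.7  80.7  82.6  84.2]
block 150 1142 [463.4 146.   80.   81.3  84.2]
cube 110 407 [447.4  25.8  47.   47.7  83.4]
cube 130 399 [447.8  25.8  47.   47.1  83.6]
cube 150 374 [448.4  26.3  45.8  45.9  83.6]
stand 598 [437.5 -78.9  45.1 105.1  83.9]
stand 1277 [525.8 -96.1  63.4 303.8  84.2]
stand 7027 [295.8  -5.9 249.4 891.4  60.3]
```

View pics/p6.png

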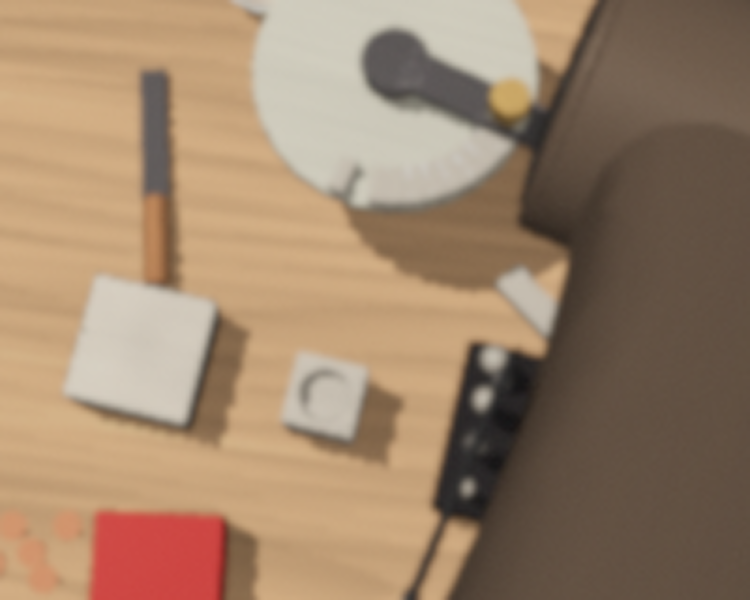

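```bash
python3 - <<'E'
from meas import *
c=load('t6'); im=c['image']; f=6
def hi(seed,hw,z):
    x0,y0=[int(v)-hw for v in seed]; p=cv2.resize(im[y0:y0+2*hw,x0:x0+2*hw],None,fx=f,fy=f,interpolation=cv2.INTER_CUBIC)
    h=cv2.cvtColor(p,cv2.COLOR_BGR2HSV)
    for lo in(140,155,165,175):
        m=comp((h[...,1]<60)&(h[...,2]>lo),(hw*f,hw*f-20)); m=cv2.morphologyEx(m,cv2.MORPH_OPEN,np.ones((9,9)))
        q=max(cv2.findContours(m,0,1)[0],key=cv2.contourArea).reshape(-1,2); w=ray(c,(q+.5)/f-.5+[x0,y0],z)[:,:2]*1000
        a=np.radians(-6.1);R=np.array([[np.cos(a),np.sin(a)],[-np.sin(a),np.cos(a)]]); b=w@R.T
        mid=(b.max(0)+b.min(0))/2; print(lo,np.round(cv2.minAreaRect(w.astype(np.float32))[2],1),'center',np.round(R.T@mid,1),'size',np.round(b.max(0)-b.min(0),1),np.round(np.median(h[hw*f-20:hw*f+20,hw*f-20:hw*f+20],axis=(0,1))))
hi(proj(c,[[.463,.146,.04]])[0],30,.04); hi(proj(c,[[.449,.027,.045]])[0],20,.045)
s=load('s6')
print(proj(s,[[.449,.027,.045]]))
E
```

```text
140 84.0 center [463.1 145.9] size [83.3 81.8] [ 19.  26. 207.]
155 84.0 center [463.1 146.3] size [82.6 81. ] [ 19.  26. 207.]
165 84.0 center [463.3 146.6] size [81.8 80.4] [ 19.  26. 207.]
175 84.2 center [463.4 147. ] size [81.2 79.5] [ 19.  26. 207.]
140 84.1 center [448.1  26.1] size [47.6 47.6] [ 19.  27. 195.]
155 83.8 center [448.5  26.3] size [46.9 47. ] [ 19.  27. 195.]
165 83.8 center [448.8  26.4] size [46.3 46.9] [ 19.  27. 195.]
175 83.8 center [449.1  26.3] size [45.7 46.9] [ 19.  27. 195.]
[[339.16780764 290.71896741]]
```

The cube sits at about (0.4488,0.0264) against a target of (0.4505,0.027), so it is roughly 1.6 mm short along x with the yaw fine. The fingers centre it, so one gentle regrasp will fix this.

Request:
play_rows(rows=[{"slide":[-0.38,0,0],"delta_rot":[0,0,0],"fingers":0.6},{"slide":[-0.38,0,0],"delta_rot":[0,0,0],"fingers":0.6},{"slide":[-0.38,0,0],"delta_rot":[0,0,0],"fingers":0.6},{"slide":[-0.38,0,0],"delta_rot":[0,0,0],"fingers":0.6},{"slide":[-0.38,0,0],"delta_rot":[0,0,0],"fingers":0.6},{"slide":[-0.38,0,0],"delta_rot":[0,0,0],"fingers":0.6},{"slide":[0,0,0],"delta_rot":[0,0,0],"fingers":0.6},{"slide":[0,0,0],"delta_rot":[0,0,0],"fingers":0.6}])

```text
time_s: 22.3
tcp_pos: [0.4492, 0.0287, 0.2177]
eef_rot: [180.0, 0.0, -96.0]
contact_force: [0.9, 0.3, -0.4]
gripper_width: 0.0699
gripper_force: 0.0
```

Request:
play_rows(rows=[{"slide":[0,-0.013,0.38],"delta_rot":[0,0,0],"fingers":0.6},{"slide":[0,0,0.38],"delta_rot":[0,0,0],"fingers":0.6},{"slide":[0,0,0.3],"delta_rot":[0,0,0],"fingers":0.6},{"slide":[0,0,0.17],"delta_rot":[0,0,0],"fingers":0.6},{"slide":[0,0,0.07],"delta_rot":[0,0,0],"fingers":0.6},{"slide":[0,0,0],"delta_rot":[0,0,0],"fingers":0.6},{"slide":[0,0,0],"delta_rot":[0,0,0],"fingers":0.6}])

```text
time_s: 23.18
tcp_pos: [0.4525, 0.0276, 0.0238]
eef_rot: [-179.9, 0.1, -96.2]
contact_force: [-0.3, -0.4, 0.1]
gripper_width: 0.07
gripper_force: 0.0
```

Request:
play_rows(rows=[{"slide":[0,0.007,0.01],"delta_rot":[0,0,0],"fingers":0.6},{"slide":[0,0,0],"delta_rot":[0,0,0],"fingers":0.6},{"slide":[0,0,0],"delta_rot":[0,0,0],"fingers":0.6}])

```text
time_s: 23.55
tcp_pos: [0.4508, 0.0277, 0.0215]
eef_rot: [-180.0, 0.0, -96.2]
contact_force: [-0.3, 0.4, 0.2]
gripper_width: 0.0703
gripper_force: 0.0
```

Request:
play_rows(rows=[{"slide":[0,0,0],"delta_rot":[0,0,0],"fingers":-1},{"slide":[0,0,0],"delta_rot":[0,0,0],"fingers":-1},{"slide":[0,0,0],"delta_rot":[0,0,0],"fingers":-1},{"slide":[0,0,0],"delta_rot":[0,0,0],"fingers":-1}], squeeze=15)

```text
time_s: 24.05
tcp_pos: [0.4503, 0.0274, 0.0211]
eef_rot: [180.0, -0.0, -96.2]
contact_force: [-1.4, 0.7, 0.9]
gripper_width: 0.0447
gripper_force: 15.0
```

Request:
play_rows(rows=[{"slide":[-0.003,-0.005,0],"delta_rot":[0,0,0],"fingers":-1},{"slide":[0,0,0],"delta_rot":[0,0,0],"fingers":-1},{"slide":[0,0,0],"delta_rot":[0,0,0],"fingers":0.6},{"slide":[0,0,0],"delta_rot":[0,0,0],"fingers":0.6},{"slide":[0,0,0],"delta_rot":[0,0,0],"fingers":0.6},{"slide":[0,0,-0.2],"delta_rot":[0,0,0],"fingers":0.6},{"slide":[0,0,-0.38],"delta_rot":[0,0,0],"fingers":0.6},{"slide":[0,0,-0.38],"delta_rot":[0,0,0],"fingers":0.6}])

```text
time_s: 25.05
tcp_pos: [0.4511, 0.0277, 0.1668]
eef_rot: [180.0, -0.0, -96.2]
contact_force: [1.1, 1.0, -0.6]
gripper_width: 0.0701
gripper_force: 0.0
```

Request:
play_rows(rows=[{"slide":[0,0,-0.38],"delta_rot":[0,0,0],"fingers":0.6},{"slide":[0.38,0,0],"delta_rot":[0,0,0],"fingers":0.6},{"slide":[0.38,0,0],"delta_rot":[0,0,0],"fingers":0.6},{"slide":[0.38,0,0],"delta_rot":[0,0,0],"fingers":0.6},{"slide":[0.38,0,0],"delta_rot":[0,0,0],"fingers":0.6},{"slide":[0.38,0,0],"delta_rot":[0,0,0],"fingers":0.6},{"slide":[0.38,0,0],"delta_rot":[0,0,0],"fingers":0.6},{"slide":[0.38,0,0],"delta_rot":[0,0,0],"fingers":0.6}])

```text
time_s: 26.05
tcp_pos: [0.4082, -0.3708, 0.2222]
eef_rot: [-180.0, -0.0, -96.2]
contact_force: [0.7, 0.6, 0.9]
gripper_width: 0.07
gripper_force: 0.0
```

```bash
python3 - <<'E'
from meas import *
c=cap('top','t7'); s=cap('side','s7'); im=c['image']; h=cv2.cvtColor(im,cv2.COLOR_BGR2HSV)
for nm,w in(('block',[.463,.146,.04]),('cube',[.45,.027,.045])):
    for lo in (150,165):
        m=comp((h[...,1]<55)&(h[...,2]>lo),proj(c,[w])[0]); print(nm,lo,m.sum(),rect(c,m,w[2]))
cv2.imwrite('pics/p7.png',s['image'])
E
```

```text
block 150 1141 [463.4 146.   80.   81.3  84.2]
block 165 1119 [463.4 146.3  79.4  80.2  84.2]
cube 150 368 [449.2  26.   45.4  45.4  83.6]
cube 165 343 [449.3  26.2  44.9  45.2  84.2]
```

View pics/p7.png

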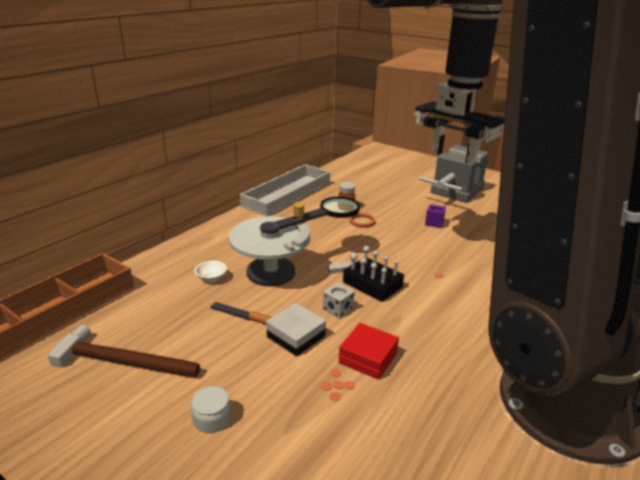

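The side view shows the cube upright at (339,300) between block and stand, the lens arm aside at (340,206), and everything else where it was. The cube is within about 1 mm of the midpoint. Handing in.

```bash
python3 -c "
from plant import r
print(r.close_job())"
```

```text
the job is handed in; nothing more can be done
None
```

The job is handed in: the lens arm is pinned at its second station, and the dapping cube sits cup up, square to the bench block and within about 1 mm of the midpoint by camera; no verdict was returned.

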